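Flash-cure the practice-finger stands in the slide-through gel lamp

TASK

The painted practice fingers are waiting under the amber UV cover: lift the cover up off them and set it down clear of them, stand every finger stand upright in the tray of the lamp's carrier at the loading station, and push the carrier to its click-stop under the lamp. Leave it there for ten seconds to cure, then push it on to the last click-stop on the far side of the lamp, with all stands still upright in the tray, and put the cover back on the grey mat it came from. Leave everything else on the table where it stands.

Things in the scene. Friction and masses are not known exactly. Their poses are not given: they have to be found in the camera images.
- cover_knob (a point): Grip point of the UV cover: see-through amber acrylic box, open underneath, 150 x 150 x 95 mm high, walls 3 mm, 0.32 kg, with an upright black knob (cylinder 20 mm thick, 46 mm tall) mid-top. The point is on the knob's axis, 23 mm above the flat top, 118 mm above the open rim. Starts on the grey mat over the stands, about 10 mm of room round them. z up, x and y along its sides.
- cover_foot (a point): The same cover, centre of its open rim underneath (118 mm straight below the knob's grip point).
- mat: Grey mat, 210 x 210 x 3 mm, fixed to the table; origin at the centre of its underside, x and y along its sides. The stands and the cover start here, and the cover belongs here at the end. It lies on the robot's left (+y) or right (-y), on the opposite side to the white board.
- board: Plain white board, 210 x 210 x 3 mm, fixed to the table, free at the start: a clear place to set the cover down meanwhile. Origin at the centre of its underside, x and y along its sides.
- standA_mid (a point): Practice-finger stand: upright resin finger (cylinder, 18 mm thick) on a round dark weighted foot (46 mm across, 12 mm high), 72 mm tall in all, 0.16 kg. This point is on its axis half-way up, 36 mm above its underside; z up. Grip the finger, any way round. Two or three stands are present, the others absent.
- standB_mid (a point): A second stand, the same.
- standC_mid (a point): A third stand, the same.
- standD_mid (a point): A fourth stand, the same.
- tray (a point): Centre of the carrier's tray floor, top face, 33 mm above the table. Tray: aluminium, 140 x 140 mm outside, 132 x 132 mm inside, rim 14 mm above the floor; four ring marks for stands, each 31 mm from the centre in x and in y. x points across the rail away from the robot, y along the rail towards the loading end. Rides with the carrier.
- post (a point): The carrier's push post: upright black cylinder 18 mm thick on a bracket 155 mm in front of the tray centre (towards the robot). This point is on its axis, 23 mm below its top and 122 mm above the table; clear for 80 mm below the top. Push or pinch it to move the carrier.
- carrier (a joint): Carrier's position on its straight rail, m: 0 loading click-stop (robot's left), 0.18 under the lamp, 0.36 last click-stop beyond the lamp (robot's right). End stops at -0.008 and 0.368. At each click-stop a sprung roller drops between two pins: about 6 N to push in or out; let go within 4 mm, it centres itself. In between it runs with about 1 N of friction.
- station_load (a point): Where the post's point is when the carrier is in the loading click-stop (fixed to the lamp; its x and y axes are those of the tray).
- station_lamp (a point): Where the post's point is when the carrier is in the click-stop under the lamp: white head on a rear column over the middle of the rail, 160 mm (across) x 150 mm (along the rail), underside 120 mm and top 156 mm above the table; its near face is 83 mm beyond this point. Loaded stands (tops at 105 mm) pass under it.
- station_out (a point): Where the post's point is when the carrier is in the last click-stop, beyond the lamp.
- gel_jar1: Bystander: white gel jar, 60 mm across, 42 mm high, between robot and rail.
- gel_jar2: Bystander: clear gel jar, 60 mm across, 42 mm high, on the left beyond the mat or board there.
- polish1: Bystander: small black polish bottle, 30 mm across, 74 mm high, between robot and rail.
- polish2: Bystander: another one, the same, beside it.
- dappen: Bystander: small glass dish, 52 mm across, 35 mm high, between robot and rail.
- gel_jar3: Bystander: another one, the same, on the right beyond the mat or board there.
Mind the look-alikes: they are no part of the job. Leave any green look-alike of the part that bears cover_knob alone.

How it is judged:
By the outcome, as a careful person would: the job done as asked, in the order asked, and still so for the second after the job is handed in, with the robot touching nothing.
Of standA, standB, standC, standD only 2 to 3 are there at a start; the rules pass over those that are not, and their reading is None.
At some moment in a run one of cover, standA, standB, standC, standD may be knocked a few centimetres aside while the robot is not near it.
It also fails if it takes over 210 s, if anything falls off the work surface, if the arm or the gripper's body presses on something with over 40 N, if the wrist force passes 120 N, or if a joint passes its speed limit or range.

ROBOT

A 6-joint arm with a two-finger parallel gripper is mounted at the origin on the work surface. World frame = base frame: x ahead of the robot, y to its left, z up, the work surface at z = 0. Lengths are in mm, angles in rad, forces in N, time in s.
With the tool pointing down it reaches from about 400 to 825 mm from the base axis. Payload 7 kg.
Tool frame: the origin (TCP) lies midway between the tips of the shut fingers; the grasp point (between the pads) lies 19 mm behind it; z points along the fingers, y is the line along which they close (so a half turn about z gives the same grasp; the last joint's range is limited). The gripper opens to 88 mm and grips with 3 to 60 N. Pads are 19 mm wide; open, the fingers measure 130 mm over their backs; the gripper's body (78 mm by 193 mm) begins 47 mm behind the grasp point.
Start: joints at [1.481, 0.359, 0.012, 0, -1.224, -0.288], TCP at [248.998, 627.371, 226.561] pointing down, gripper open.
Joint ranges: [-3.07, 3.07], [-1.43, 2.12], [-1.02, 1.25], [-3.03, 1.67], [-3.05, -0], [-3.03, 3.03]. Speed limits (rad/s): [2.39, 2.39, 3.01, 3.14, 3.14, 3.14].

INTERFACE

Orientations are given as [roll, pitch, yaw] about the fixed x, y, z axes, in that order (R = Rz(yaw) Ry(pitch) Rx(roll)).
In Python, from station import * gives the robot as it stands.
- The arm moves only by the shell command python3 -m pendant 'ROWS' [OPENING]. ROWS is JSON, a list of rows, each a list of 2 entries, a list of its own where there are three numbers: the shift along the tool's x, y, z in m, then the turn about the tool's z in units of 10 degrees (1.0 is 10 degrees). A call has 1 to 5 rows; each row is the pose to reach, as a shift and turn from the pose commanded when the call began, along the tool's axes at that moment; what a row does not reach only later rows make up. A row lasts 1/8 s, in which the tool goes at most 62.5 mm and 10.7 degrees, less where a joint would pass 70% of its speed; a pose out of reach is approached as far as the arm can. A call with a gripper value outside its range is refused whole. OPENING is the finger opening in m, from 0 to 0.0876, set as the call begins (- or left out, the last holds). The fingers move at their own pace and stop on an object; the grip force is fixed at half the most. Time passes only in rows, so rows that repeat a pose let the fingers close. It gives the time, the measured TCP pose, the force, the opening and the grip force at its end, in the units of the state.
- observe(): the state, without advancing time (a new reading comes with each control period).
- read_camera(name): name is "scene" or "top"; returns (picture, depth): 420x560x3 uint8, red, green, blue; 420x560 float32, mm along the optical axis (not along the pixel's ray), 0 where there is no reading.
- get_calibration(name): a dict with "fx", "fy", "cx", "cy" (pixels), "view" (4x4, takes a point from world to camera coordinates). Camera axes: x right, y down, z forward; pixel columns grow to the right and rows downward; lengths in mm; the calibration is good to about 2 mm. A picture is of the moment at which its call begins. get_calibration takes no time and is no camera call.
- hand_in(): hands the job in; it is judged then, once.
The state is a dict: "time_s": time; "q": joint angles; "qd": joint speeds; "joint_efforts": joint torques, N m; "position": TCP position; "tcp_rot": TCP orientation; "wrist_force": force on the tool from outside, world axes, zero at the start; "torque": the same for the moment, N m; "width": finger opening in mm; "gripper_force": force on a finger pad.
Only numpy, scipy, OpenCV 4.12 (cv2) and the standard library are available. Lean on these libraries where they do the work, as an engineer would, in place of code of your own. Each camera call takes 0.05 s, during which the arm holds its last target. There are 200 camera calls.

## Working session

There is one attempt and no reset: what is moved stays moved. The work goes in short steps, Python scripts to look and compute and a shell command to move; the robot and the scene stay as the last step left them, time stands still between calls to the robot, and variables do not carry over. Pictures are saved under pics/ and viewed, at most 14 in all, crops included, and the job is handed in when it is done.

```bash
mkdir -p pics; cat > h.py <<'E'
from station import *
import numpy as np, cv2
def snap(name,fn=None,crop=None,scale=1):
    p,d=read_camera(name)
    if fn:
        q=p if crop is None else p[crop[1]:crop[3],crop[0]:crop[2]]
        q=cv2.resize(q,None,fx=scale,fy=scale,interpolation=cv2.INTER_CUBIC)
        cv2.imwrite('pics/'+fn,q[:,:,::-1])
    return p,d
def world(name,d):
    c=get_calibration(name);v,u=np.mgrid[:420,:560]
    P=np.stack([(u-c['cx'])/c['fx']*d,(v-c['cy'])/c['fy']*d,d,np.ones_like(d)],-1)
    W=P@np.linalg.inv(np.array(c['view'])).T
    W=W[...,:3];W[d<=0]=np.nan
    return W
def proj(name,p):
    c=get_calibration(name);q=np.array(c['view'])@np.append(p,1)
    return c['fx']*q[0]/q[2]+c['cx'],c['fy']*q[1]/q[2]+c['cy']
E
python3 - <<'E'
from h import *
s=observe();print(s)
for n in('scene','top'):
    p,d=snap(n,n+'0.png',scale=1.4);np.savez('/tmp/'+n,p=p,d=d);c=get_calibration(n);print(n,c)
E
```

```text
{'time_s': 0.0, 'q': array([ 1.48113665e+00,  3.59372975e-01,  1.10375299e-02, -3.60264104e-04,
       -1.22410638e+00, -2.88088076e-01]), 'qd': array([ 2.31494787e-04, -6.73974179e-04, -4.22555477e-04, -1.70363854e-03,
       -4.73283113e-05, -4.09549058e-04]), 'joint_efforts': array([ 3.70185335e-04, -5.82723391e+01,  2.93047625e+01,  6.99716985e+00,
        6.90389556e-03, -1.56794044e-04]), 'position': array([248.806064  , 626.92685947, 225.62058585]), 'tcp_rot': array([ 3.13991874e+00, -1.42850701e-04, -3.77870325e-01]), 'wrist_force': array([0.36143621, 0.68880635, 0.19681064]), 'torque': array([ 0.00604689, -0.01519001,  0.0198152 ]), 'gripper_force': 0.0, 'width': 87.65414449068128}
scene {'fx': 428.37211836693996, 'fy': 428.37211836693996, 'cx': 281.83748537822413, 'cy': 209.07383897614235, 'view': array([[ 5.61758822e-01,  8.27251025e-01, -9.09767460e-03,
        -2.67515924e+02],
       [ 6.93391402e-01, -4.76800560e-01, -5.40249563e-01,
        -2.41801093e+02],
       [-4.51259781e-01,  2.97181709e-01, -8.41455669e-01,
         1.40355378e+03],
       [ 0.00000000e+00,  0.00000000e+00,  0.00000000e+00,
         1.00000000e+00]])}
top {'fx': 537.1200149403553, 'fy': 537.1200149403553, 'cx': 277.0398682791369, 'cy': 205.57322953520233, 'view': array([[-8.49526584e-03, -9.99963273e-01,  1.13237277e-03,
         2.76927351e+01],
       [-9.95018617e-01,  8.34076438e-03, -9.93397385e-02,
         4.62328391e+02],
       [ 9.93266452e-02, -1.97064947e-03, -9.95052930e-01,
         1.53531853e+03],
       [ 0.00000000e+00,  0.00000000e+00,  0.00000000e+00,
         1.00000000e+00]])}
```

View pics/scene0.png

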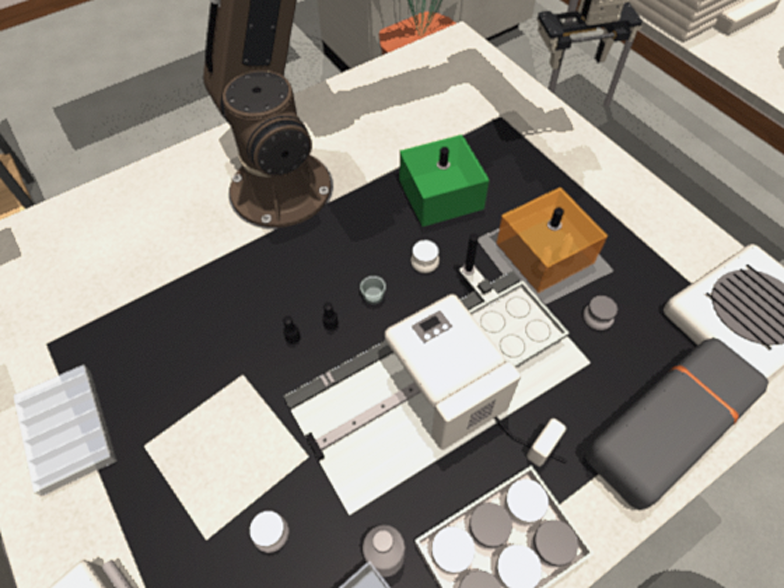

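View pics/top0.png

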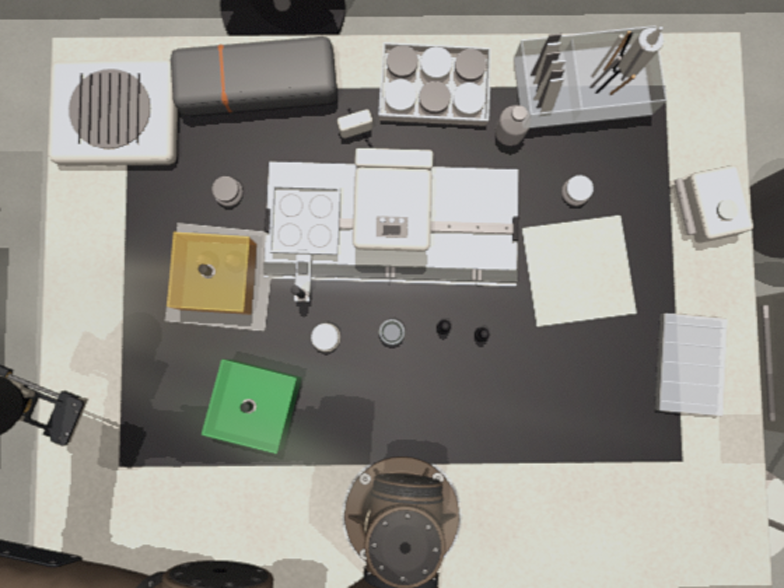

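Scene: the amber cover (right candidate) is on the grey mat, knob at scene (557,217)/1.4 and top (206,269)/1.4. The green look-alike's knob is at scene (443,156)/1.4 and top (248,406)/1.4; leave it alone. The post is at top (302,293)/1.4, and the board is at the right. I choose amber and check it in a crop.

```bash
python3 - <<'E'
from h import *
for n in('scene','top'):
    z=np.load(f'/tmp/{n}.npz');p,d=z['p'],z['d'];W=world(n,d)
    X,Y,Z=W[...,0],W[...,1],W[...,2]
    dark=p.max(-1)<70
    hsv=cv2.cvtColor(p,cv2.COLOR_RGB2HSV)
    def rep(nm,m):
        k,l,st,_=cv2.connectedComponentsWithStats(m.astype('uint8'))
        for i in range(1,k):
            if st[i,4]>12:
                q=W[l==i];r=cv2.minAreaRect(q[:,:2].astype('float32'))
                print(n,nm,st[i],'med',np.nanmedian(q,0).round(1),'max',np.nanmax(q,0).round(0),'rect',np.round(r[0],1),np.round(r[1],1),round(r[2],1))
    work=(X>250)&(X<800)&(abs(Y)<480)
    amber=(hsv[...,0]>12)&(hsv[...,0]<28)&(hsv[...,1]>120)&work
    rep('amber',amber&(Z>88)&(Z<105)); rep('knobs',work&dark&(Z>100)&(Z<190))
    rep('board',work&(p.min(-1)>190)&(Z<9)&(Z>-3)&(Y<-150))
    rep('mat',work&(p.min(-1)>90)&(p.max(-1)<190)&(Z<10)&(Z>-3)&(Y>200)&(hsv[...,1]<50))
    rep('tray',work&(Z>40)&(Z<55)&(Y>90)&(Y<300)&(X>450)&~amber)
    rep('trayfloor',work&(Z>26)&(Z<38)&(Y>90)&(Y<260)&(X>450)&~amber)
p=np.load('/tmp/scene.npz')['p'];q=np.load('/tmp/top.npz')['p']
a=cv2.resize(p[120:230,320:450],None,fx=3,fy=3,interpolation=2);b=cv2.resize(q[150:260,110:240],None,fx=3,fy=3,interpolation=2)
cv2.imwrite('pics/c1.png',np.hstack([a,b])[:,:,::-1])
E
```

```text
scene amber [ 358  134   76   59 2244] med [498.8 369.4  99.1] max [571. 460. 105.] rect [490.7 378.8] [155.5 153.2] 86.3
scene knobs [393 148   9  14  80] med [494.5 373.4 134.6] max [502. 387. 148.] rect [492.2 377.1] [16.1 20. ] 20.6
scene knobs [334 167   8  16  92] med [452.2 196.7 133.2] max [458. 209. 150.] rect [449.1 199.7] [17.9 18.4] 5.2
scene knobs [300 226  14  10  72] med [558.1  16.6 158. ] max [567.  33. 162.] rect [558.4  17.3] [30.6 15.5] 84.2
scene board [ 108  269  112  116 6785] med [ 505.6 -380.1    3.8] max [ 612. -261.    9.] rect [ 496.9 -376.3] [210.4 208.9] 6.6
scene board [236 276   8   6  17] med [ 509.  -159.6    8.4] max [ 518. -151.    9.] rect [ 508.4 -156.4] [18.3 13.4] 64.4
scene board [210 279  43  34 479] med [ 536.7 -202.4    7.5] max [ 572. -150.    9.] rect [ 534.5 -197.9] [96.3 72.4] 86.7
scene board [ 230  305   57   62 1174] med [ 660.9 -202.     7.7] max [ 716. -150.    9.] rect [ 655.4 -199.8] [102.6 120.4] 88.3
scene mat [341 163  97  55 959] med [569.2 323.7   4.1] max [606. 478.  10.] rect [514.9 345. ] [288.9 161.1] 36.0
scene mat [405
[... 2333 characters left out ...]
24.5
top tray [240 137   3  28  43] med [619.2 126.1  47. ] max [660. 130.  54.] rect [620.2 124.9] [ 5.9 80.1] 85.1
top tray [193 158  49  24 143] med [538.4 204.3  46.6] max [599. 265.  54.] rect [564.9 195.7] [141.   62.3] 87.5
top tray [213 186   8  11  65] med [503.  195.6  49.4] max [518. 207.  55.] rect [504.1 196.7] [20.  28.8] 88.8
top trayfloor [244  93   9   4  15] med [789.9 106.5  31.7] max [794. 118.  37.] rect [789.7 106. ] [ 4.4 24.2] 11.9
top trayfloor [ 196  134   46   46 1747] med [605.2 194.3  33.6] max [674. 259.  38.] rect [606.5 194.6] [131.3 132.2] 87.6
top trayfloor [211 181  13  27 134] med [488.1 194.3  34.3] max [535. 215.  38.] rect [497.3 197.1] [33.  75.8] 86.7
```

View pics/c1.png

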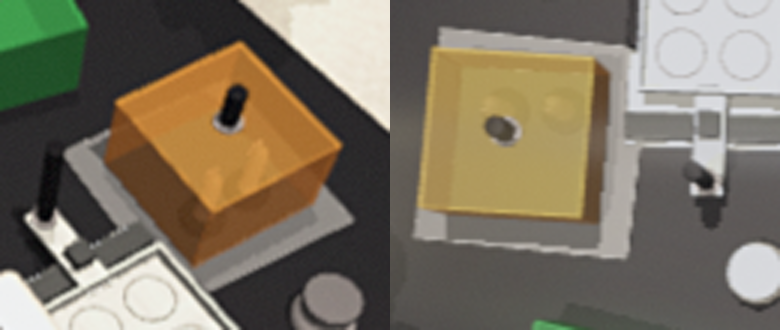

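The crop confirms the amber box on the mat, with at least two stands inside. Knob at about (491,378). I move above it with yaw -90°, so tool x = -Y and tool y = -X.

```bash
python3 -m pendant '[[[0.063,0.028,0],1],[[0.12,0.05,0],2],[[0.17,0.08,0],3],[[0.22,0.1,0],4],[[0.26,0.12,0],5]]' 0.06; python3 -m pendant '[[[0,0,0],1],[[0,0,0],1.8],[[0,0,0],1.8]]'
cat >> h.py <<'E'
def go(x,y,z,yaw=-90):
    s=observe();a=s['tcp_rot'][2];p=s['position'];d=np.array([x,y,z])-p
    tx=np.array([np.cos(a),np.sin(a),0]);ty=np.array([np.sin(a),-np.cos(a),0])
    print('pos',p.round(1),'yaw',np.degrees(a).round(1),'shift',(np.array([d@tx,d@ty,-d[2]])/1000).round(4),'turn',round((np.degrees(a)-yaw)/10,2),'F',s['wrist_force'].round(1),'w',round(s['width'],1),'g',round(s['gripper_force'],1),'t',round(s['time_s'],1))
E
python3 - <<'E'
from h import *
go(491,378,190)
c=get_calibration('top');V=np.linalg.inv(np.array(c['view']))
def ground(u,v,z):
    r=V[:3,:3]@[(u-c['cx'])/c['fx'],(v-c['cy'])/c['fy'],1];o=V[:3,3];return (o+r*(z-o[2])/r[2])[:2]
P=np.array([ground(*q,3) for q in[(126.7,159.3),(195,165),(190,235.7),(118.3,229.3)]]);print(P.round(0),P.mean(0))
E
```

```text
time_s: 0.72
position: [447.5, 418.1, 226.3]
tcp_rot: [3.141, -0.0, -1.257]
wrist_force: [0.3, 0.2, -0.5]
width: 60.2
gripper_force: 0.0
time_s: 1.1
position: [446.4, 419.6, 226.2]
tcp_rot: [3.141, -0.001, -1.564]
wrist_force: [0.3, -0.2, -0.3]
width: 60.1
gripper_force: 0.0
pos [446.4 419.6 226.2] yaw -89.6 shift [ 0.0419 -0.0443  0.0362] turn 0.04 F [ 0.3 -0.2 -0.3] w 60.1 g 0.0 t 1.1
[[606. 468.]
 [587. 266.]
 [378. 279.]
 [399. 489.]] [492.56780252 375.26687883]
```

```bash
python3 -m pendant '[[[0.042,-0.044,0.0],0],[[0.042,-0.044,0.05],0],[[0.042,-0.044,0.08],0],[[0.042,-0.044,0.08],0]]' ; python3 - <<'E'
from h import *
go(491,378,106)
p,d=snap('scene','k1.png',(330,80,460,210),3)
snap('top')
E
```

```text
time_s: 1.6
position: [489.5, 376.9, 144.0]
tcp_rot: [3.138, -0.004, -1.562]
wrist_force: [-0.4, 0.6, 0.2]
width: 60.2
gripper_force: 0.0
pos [489.5 376.9 144. ] yaw -89.5 shift [-0.0011 -0.0015  0.038 ] turn 0.05 F [-0.4  0.6  0.2] w 60.2 g 0.0 t 1.6
```

View pics/k1.png

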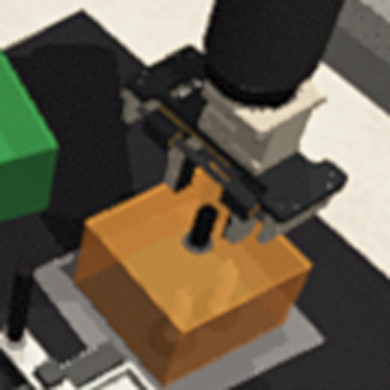

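The knob at (205,225) lies between the two open fingers. I descend, close and lift straight up.

```bash
python3 -m pendant '[[[0,-0.002,0.02],0],[[0,-0.002,0.038],0],[[0,-0.002,0.038],0],[[0,-0.002,0.038],0]]' && python3 -m pendant '[[[0,0,0],0],[[0,0,0],0],[[0,0,0],0],[[0,0,0],0],[[0,0,0],0]]' 0.01;  python3 -m pendant '[[[0,0,-0.01],0],[[0,0,-0.03],0],[[0,0,-0.06],0],[[0,0,-0.1],0],[[0,0,-0.12],0]]'; python3 - <<'E'
from h import *
go(491,378,280)
snap('scene','k2.png',(230,40,490,235),3)
E
```

```text
time_s: 2.2
position: [493.3, 379.2, 110.4]
tcp_rot: [-3.14, 0.002, -1.563]
wrist_force: [0.9, 0.4, 0.4]
width: 59.7
gripper_force: 0.0
time_s: 2.82
position: [492.4, 378.1, 108.5]
tcp_rot: [3.141, -0.0, -1.565]
wrist_force: [-1.6, -0.2, 0.6]
width: 19.4
gripper_force: 30.0
time_s: 3.45
position: [493.1, 378.6, 231.2]
tcp_rot: [-3.14, 0.002, -1.565]
wrist_force: [1.0, 1.0, -4.3]
width: 19.5
gripper_force: 30.0
pos [493.1 378.6 231.2] yaw -89.6 shift [ 0.0005  0.0021 -0.0488] turn 0.04 F [ 1.   1.  -4.3] w 19.5 g 30.0 t 3.5
```

View pics/k2.png

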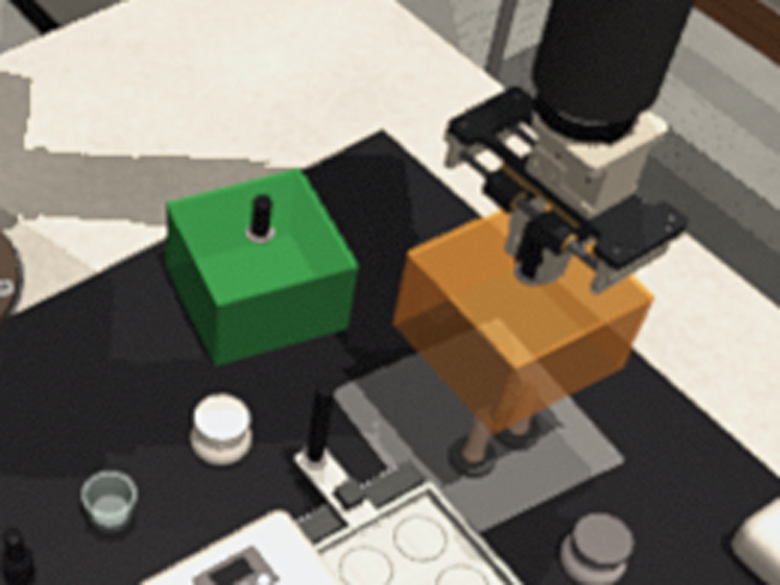

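Cover held with both stands left standing on the mat (feet near (470,455) and (520,435)). I carry it to the board.

```bash
python3 -m pendant '[[[0,0,-0.03],0],[[0.02,0,-0.06],0],[[0.06,0,-0.06],0],[[0.11,0,-0.06],0],[[0.165,0,-0.06],0]]' >/dev/null;  python3 -m pendant '[[[0.055,0,0],0],[[0.11,0,0],0],[[0.165,0,0],-0.3],[[0.22,0,0],-0.6],[[0.275,0,0],-1.1]]'; python3 -m pendant '[[[0.055,0.01,0],0],[[0.11,0.02,0],0],[[0.165,0.03,0],0],[[0.2,0.04,0],0],[[0.2,0.04,0],0]]'>/dev/null; python3 - <<'E'
from h import *
go(498,-377,170,-79)
E
```

```text
time_s: 4.75
position: [494.6, -63.5, 288.1]
tcp_rot: [3.141, 0.0, -1.37]
wrist_force: [1.3, -0.4, -3.3]
width: 19.7
gripper_force: 30.0
pos [ 494.5 -267.9  287.2] yaw -78.9 shift [0.1077 0.0176 0.1172] turn 0.01 F [-0.5  1.1 -3.7] w 19.4 g 30.0 t 5.4
```

```bash
python3 -m pendant '[[[0.05,0.01,0],0],[[0.1,0.018,0.02],0],[[0.108,0.018,0.07],0],[[0.108,0.018,0.12],0],[[0.108,0.018,0.15],0]]' ; python3 -m pendant '[[[0,0,0.015],0],[[0,0,0.022],0],[[0,0,0.025],0],[[0,0,0.027],0],[[0,0,0.027],0]]'; python3 - <<'E'
from h import *
go(498,-377,108.5,-79)
E
```

```text
time_s: 6.0
position: [497.5, -373.9, 135.1]
tcp_rot: [3.138, 0.003, -1.373]
wrist_force: [0.7, -0.8, -4.1]
width: 19.2
gripper_force: 30.0
time_s: 6.62
position: [499.5, -375.3, 112.3]
tcp_rot: [-3.141, -0.001, -1.373]
wrist_force: [-0.1, 0.2, -4.6]
width: 19.6
gripper_force: 30.0
pos [ 499.5 -375.3  112.3] yaw -78.6 shift [0.0014 0.0018 0.0038] turn 0.04 F [-0.1  0.2 -4.6] w 19.6 g 30.0 t 6.6
```

```bash
python3 -m pendant '[[[0,0,0.002],0],[[0,0,0.004],0],[[0,0,0.004],0]]' ; python3 -m pendant '[[[0,0,0],0],[[0,0,0],0],[[0,0,0],0]]' 0.06 ; python3 -m pendant '[[[0,0,-0.03],0],[[0,0,-0.08],0],[[0,0,-0.14],0],[[0,0,-0.19],0],[[0,0,-0.19],1]]';python3 - <<'E'
from h import *
for n in('scene','top'):
    p,d=snap(n,n+'1.png' if n=='top' else None,scale=1.4);W=world(n,d);X,Y,Z=W[...,0],W[...,1],W[...,2]
    m=(X>370)&(X<620)&(Y>260)&(Y<500)&(Z>55)&(Z<90)
    k,l,st,c=cv2.connectedComponentsWithStats(m.astype('uint8'))
    for i in range(1,k):
        if st[i,4]>8:
            q=W[l==i];r=cv2.minAreaRect(q[:,:2].astype('float32'));print(n,st[i],np.median(q,0).round(1),q.max(0).round(0),np.round(r[0],1),np.round(r[1],1))
    m=(X>370)&(X<620)&(Y>260)&(Y<500)&(Z>12)&(Z<20)&(p.max(-1)<100)
    k,l,st,c=cv2.connectedComponentsWithStats(m.astype('uint8'))
    for i in range(1,k):
        if st[i,4]>30:
            q=W[l==i];(a,b),R=cv2.minEnclosingCircle(q[:,:2].astype('float32'));print(n,'foot',st[i],q.mean(0).round(1),round(a,1),round(b,1),round(R,1))
go(498,-377,250)
E
```

```text
time_s: 7.0
position: [499.4, -375.1, 108.7]
tcp_rot: [-3.141, -0.001, -1.372]
wrist_force: [-2.9, 3.7, 5.2]
width: 19.5
gripper_force: 30.0
time_s: 7.38
position: [499.3, -375.4, 107.6]
tcp_rot: [-3.141, -0.0, -1.373]
wrist_force: [-0.5, 1.1, -0.2]
width: 43.9
gripper_force: 0.0
time_s: 8.0
position: [500.8, -376.4, 303.0]
tcp_rot: [-3.134, -0.004, -1.55]
wrist_force: [-0.1, -0.6, -1.0]
width: 60.1
gripper_force: 0.0
scene [402 167   7  10  50] [521.9 398.   68.9] [530. 406.  80.] [519.9 399.1] [11.4 19.1]
scene [387 176   7  10  50] [522.4 339.9  69.9] [531. 349.  83.] [521.6 342.1] [15.9 20. ]
scene foot [394 177  15  13  90] [524.5 394.3  15.9] 522.5 399.0 23.0
scene foot [379 186  16  13  94] [524.4 336.9  15.8] 521.4 341.4 23.2
top [141 182   7   7  38] [520.8 398.4  70.2] [528. 408.  82.] [520.1 400.1] [16.4 14.9]
top [161 182   8   7  36] [520.  340.7  72.2] [528. 351.  80.] [519.9 342.2] [13.5 18.3]
pos [ 499.3 -375.2  298.4] yaw -88.8 shift [0.0017 0.0014 0.0484] turn 0.12 F [ 0.7  0.4 -0.1] w 60.0 g 0.0 t 8.1
```

View pics/top1.png

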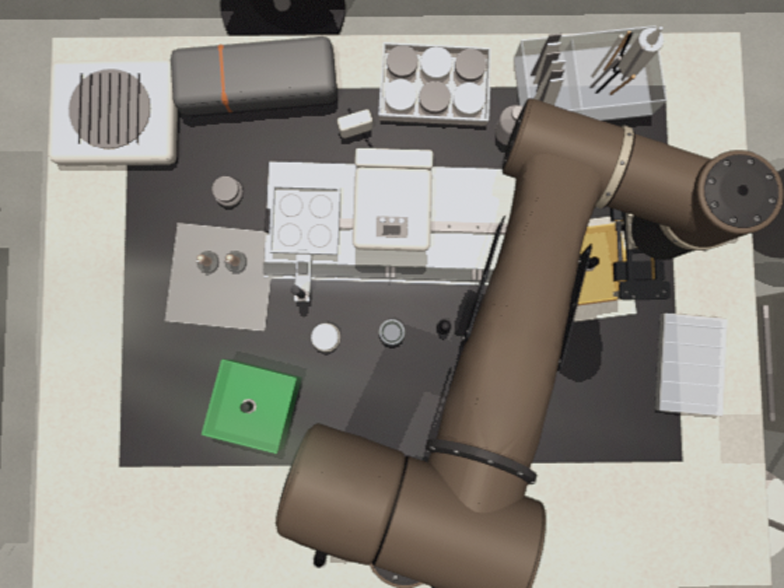

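Cover rests on the board. There are two stands, at about (521,399) and (521,341.5), top (206,261) and (235,261)/1.4. I return for the nearer one and compute the ring mark positions.

```bash
python3 -m pendant '[[[-0.06,0,0],0.1],[[-0.12,-0.01,0],0.1],[[-0.18,-0.01,0],0.1],[[-0.24,-0.02,0],0.1],[[-0.3,-0.02,0],0.1]]' 0.05 >/dev/null;  python3 -m pendant '[[[-0.06,0,0],0],[[-0.12,0,0],0],[[-0.18,0,0],0],[[-0.24,0,0],0],[[-0.3,0,0],0]]'>/dev/null; python3 -m pendant '[[[-0.06,0,0.03],0],[[-0.115,0,0.09],0],[[-0.115,0,0.15],0],[[-0.115,0,0.18],0],[[-0.115,0,0.18],0]]'; python3 - <<'E'
from h import *
go(521,341.5,32)
c=get_calibration('top');V=np.linalg.inv(np.array(c['view']))
def ground(u,v,z):
    r=V[:3,:3]@[(u-c['cx'])/c['fx'],(v-c['cy'])/c['fy'],1];o=V[:3,3];return (o+r*(z-o[2])/r[2])[:2]
P=np.array([ground(u/1.4,v/1.4,33) for u,v in[(291,206),(321,206),(291,235),(321,236)]]);print(P.round(1),P.mean(0))
E
```

```text
time_s: 9.98
position: [507.2, 338.1, 113.0]
tcp_rot: [3.135, -0.007, -1.561]
wrist_force: [-0.2, -0.4, 0.4]
width: 50.0
gripper_force: 0.0
pos [507.2 338.1 113. ] yaw -89.5 shift [-0.0033 -0.0138  0.081 ] turn 0.05 F [-0.2 -0.4  0.4] w 50.0 g 0.0 t 10.0
[[634.3 223.9]
 [633.8 161.5]
 [573.2 223.7]
 [570.6 161.5]] [603.00359946 192.64665323]
```

```bash
python3 -m pendant '[[[-0.003,-0.014,0],0],[[-0.003,-0.014,0.0],0],[[-0.003,-0.014,0.04],0],[[-0.003,-0.014,0.079],0],[[-0.003,-0.014,0.079],0]]'; python3 -m pendant '[[[0,0,0],0],[[0,0,0],0],[[0,0,0],0],[[0,0,0],0],[[0,0,0],0]]' 0.005;  python3 -m pendant '[[[0,0,-0.02],0],[[0,0,-0.06],0],[[0,0,-0.09],0],[[0,0,-0.09],0]]'; python3 - <<'E'
from h import *
go(634,228,130)
E
```

```text
time_s: 10.6
position: [522.8, 342.0, 37.5]
tcp_rot: [3.139, -0.002, -1.565]
wrist_force: [-0.5, -1.1, 1.0]
width: 49.9
gripper_force: 0.0
time_s: 11.22
position: [523.7, 343.5, 39.3]
tcp_rot: [-3.141, 0.0, -1.564]
wrist_force: [-1.8, -0.5, 6.7]
width: 17.4
gripper_force: 30.0
time_s: 11.72
position: [524.5, 344.4, 131.1]
tcp_rot: [-3.138, 0.003, -1.564]
wrist_force: [0.7, 0.2, -2.2]
width: 17.0
gripper_force: 30.0
pos [524.5 344.4 131.1] yaw -89.6 shift [ 0.1171 -0.1087  0.0011] turn 0.04 F [ 0.7  0.2 -2.2] w 17.0 g 30.0 t 11.7
```

```bash
python3 -m pendant '[[[0.03,-0.03,0],0],[[0.07,-0.07,0],0],[[0.11,-0.105,0],0],[[0.117,-0.109,0],0],[[0.117,-0.109,0],0]]'>/dev/null; python3 - <<'E'
from h import *
go(634,228,72)
snap('scene','p1.png',(320,120,450,260),4)
E
```

```text
pos [632.7 226.  127.1] yaw -89.7 shift [-0.002  -0.0013  0.0551] turn 0.03 F [ 0.2 -0.2 -1.5] w 17.2 g 30.0 t 12.3
```

View pics/p1.png

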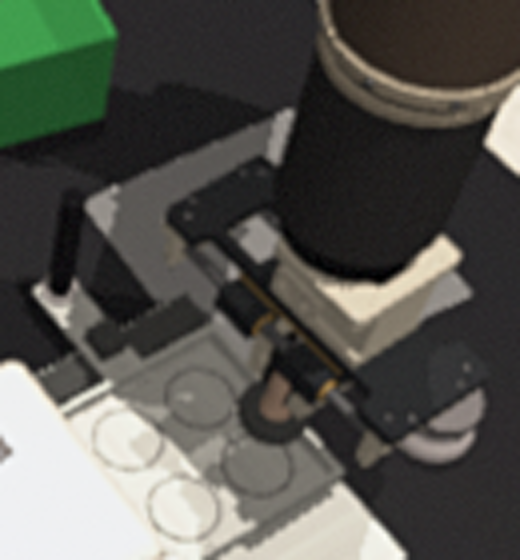

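The stand is held over the tray's far-left ring (crop (270,400)). I lower it.

```bash
python3 -m pendant '[[[-0.002,0,0.025],0],[[-0.002,0,0.05],0],[[-0.002,0,0.055],0],[[-0.002,0,0.055],0],[[-0.002,0,0.055],0]]'; python3 - <<'E'
from h import *
go(634,228,69)
E
python3 -m pendant '[[[0,0,0.002],0],[[0,0,0.003],0],[[0,0,0.003],0]]'
```

```text
time_s: 13.02
position: [633.7, 229.7, 74.8]
tcp_rot: [-3.14, 0.001, -1.564]
wrist_force: [0.6, -0.3, -0.9]
width: 17.6
gripper_force: 30.0
pos [633.7 229.7  74.8] yaw -89.6 shift [ 0.0017 -0.0003  0.0058] turn 0.04 F [ 0.6 -0.3 -0.9] w 17.6 g 30.0 t 13.0
time_s: 13.4
position: [633.2, 228.9, 70.6]
tcp_rot: [-3.142, 0.0, -1.565]
wrist_force: [0.5, -0.1, -2.0]
width: 17.6
gripper_force: 30.0
```

```bash
python3 -m pendant '[[[0,0,0.001],0],[[0,0,0.002],0],[[0,0,0.003],0],[[0,0,0.003],0]]'; python3 - <<'E'
from h import *
go(634,228,69)
E
```

```text
time_s: 13.9
position: [633.4, 229.1, 69.4]
tcp_rot: [-3.141, 0.0, -1.564]
wrist_force: [-4.5, 0.2, 10.7]
width: 17.8
gripper_force: 30.0
pos [633.4 229.1  69.4] yaw -89.6 shift [ 0.0011 -0.0006  0.0004] turn 0.04 F [-4.5  0.2 10.7] w 17.8 g 30.0 t 13.9
```

Contact made; I release, rise, and look again.

```bash
python3 -m pendant '[[[0,0,-0.001],0],[[0,0,-0.001],0],[[0,0,-0.001],0]]' 0.045; python3 -m pendant '[[[0,0,-0.03],0],[[0,0,-0.08],0],[[0,0,-0.1],0],[[-0.06,0,-0.1],0],[[-0.12,0.03,-0.1],0]]'>/dev/null; cat >> h.py <<'E'
def stands(x0,x1,y0,y1,z0,z1,fn=None,crop=None):
    for n in('scene','top'):
        p,d=snap(n,fn if n=='scene' else None,crop,3);W=world(n,d);X,Y,Z=W[...,0],W[...,1],W[...,2]
        m=(X>x0)&(X<x1)&(Y>y0)&(Y<y1)&(Z>z0)&(Z<z1)
        k,l,st,c=cv2.connectedComponentsWithStats(m.astype('uint8'))
        for i in range(1,k):
            if st[i,4]>8:
                q=W[l==i];r=cv2.minAreaRect(q[:,:2].astype('float32'));print(n,st[i],np.median(q,0).round(1),np.round(r[0],1),np.round(r[1],1))
E
python3 - <<'E'
from h import *
stands(370,620,260,500,55,90)
stands(540,670,130,265,80,112,'p2.png',(310,120,460,270))
go(521,399,150)
E
```

```text
time_s: 14.28
position: [633.2, 229.0, 68.4]
tcp_rot: [3.141, -0.0, -1.565]
wrist_force: [-0.8, -0.5, 0.2]
width: 41.6
gripper_force: 0.0
scene [402 167   7  10  51] [522.2 397.4  70.9] [521.  399.5] [14.1 19.5]
top [141 182   7   7  37] [520.3 398.3  72.2] [520.6 399.4] [14.4 17.3]
scene [385 218   7  11  63] [631.7 224.6  99.7] [631.7 226.7] [13.4 18.2]
top [201 140   7   8  42] [629.9 225.7 101.3] [632.  227.1] [15.  18.7]
pos [603.7 345.9 168.1] yaw -89.5 shift [-0.0538  0.0823  0.0181] turn 0.05 F [ 0.3 -0.1 -1.1] w 45.0 g 0.0 t 15.1
```

View pics/p2.png

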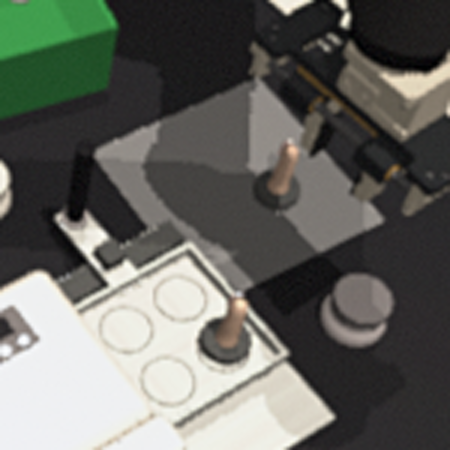

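First stand upright on its ring (crop (225,340)); the second is at crop (280,185), world (521,399.5). I fetch it.

```bash
python3 -m pendant '[[[-0.03,0.04,0.018],0],[[-0.054,0.082,0.03],0],[[-0.054,0.082,0.03],0],[[-0.054,0.082,0.06],0],[[-0.054,0.082,0.08],0]]' 0.05; python3 - <<'E'
from h import *
go(521.5,399.5,38)
E
```

```text
time_s: 15.72
position: [522.9, 397.0, 87.8]
tcp_rot: [3.142, -0.0, -1.566]
wrist_force: [-0.1, 0.1, 0.0]
width: 50.0
gripper_force: 0.0
pos [522.9 397.   87.8] yaw -89.7 shift [-0.0025  0.0014  0.0498] turn 0.03 F [-0.1  0.1  0. ] w 50.0 g 0.0 t 15.7
```

```bash
python3 -m pendant '[[[-0.002,0.001,0.02],0],[[-0.002,0.001,0.048],0],[[-0.002,0.001,0.05],0],[[-0.002,0.001,0.05],0]]'; python3 -m pendant '[[[0,0,0],0],[[0,0,0],0],[[0,0,0],0],[[0,0,0],0],[[0,0,0],0]]' 0.005;  python3 -m pendant '[[[0,0,-0.02],0],[[0,0,-0.06],0],[[0,0,-0.09],0],[[0,0,-0.11],0]]'; python3 - <<'E'
from h import *
go(571,166,135)
E
```

```text
time_s: 16.23
position: [522.2, 399.8, 39.3]
tcp_rot: [-3.141, 0.0, -1.565]
wrist_force: [0.2, 0.6, 1.3]
width: 49.9
gripper_force: 0.0
time_s: 16.85
position: [521.3, 400.4, 38.8]
tcp_rot: [-3.141, 0.0, -1.564]
wrist_force: [-0.5, -0.6, 2.4]
width: 17.3
gripper_force: 30.0
time_s: 17.35
position: [521.2, 400.4, 150.0]
tcp_rot: [-3.141, 0.001, -1.565]
wrist_force: [0.4, 0.3, -2.7]
width: 17.3
gripper_force: 30.0
pos [521.2 400.4 150. ] yaw -89.6 shift [ 0.2347 -0.0483  0.015 ] turn 0.04 F [ 0.4  0.3 -2.7] w 17.3 g 30.0 t 17.4
```

```bash
python3 -m pendant '[[[0.05,-0.01,0],0],[[0.1,-0.02,0],0],[[0.15,-0.03,0],0],[[0.2,-0.04,0],0],[[0.235,-0.048,0],0]]'>/dev/null; python3 -m pendant '[[[0,0,0.0],0],[[0,0,0.02],0],[[0,0,0.05],0],[[0,0,0.07],0],[[0,0,0.07],0]]'; python3 - <<'E'
from h import *
go(571,166,69)
E
```

```text
time_s: 18.6
position: [569.3, 165.4, 76.8]
tcp_rot: [3.138, -0.002, -1.564]
wrist_force: [0.8, 0.0, -1.1]
width: 17.0
gripper_force: 30.0
pos [569.3 165.4  76.8] yaw -89.6 shift [-0.0006 -0.0017  0.0078] turn 0.04 F [ 0.8  0.  -1.1] w 17.0 g 30.0 t 18.6
```

```bash
python3 -m pendant '[[[-0.001,-0.002,0.003],0],[[-0.001,-0.002,0.005],0],[[-0.001,-0.002,0.007],0],[[-0.001,-0.002,0.009],0],[[-0.001,-0.002,0.009],0]]'
```

```text
time_s: 19.23
position: [572.5, 166.4, 69.5]
tcp_rot: [3.141, -0.0, -1.565]
wrist_force: [-0.4, -0.6, -1.9]
width: 17.1
gripper_force: 30.0
```

```bash
python3 -m pendant '[[[0,0,0.001],0],[[0,0,0.002],0],[[0,0,0.002],0]]'
```

```text
time_s: 19.6
position: [572.9, 166.5, 68.7]
tcp_rot: [-3.141, 0.0, -1.564]
wrist_force: [-2.6, -1.0, 7.9]
width: 17.6
gripper_force: 30.0
```

```bash
python3 -m pendant '[[[0,0,-0.001],0],[[0,0,-0.001],0],[[0,0,-0.001],0]]' 0.045; python3 -m pendant '[[[0,0,-0.03],0],[[0,0,-0.08],0],[[0,0,-0.12],0],[[-0.02,0.06,-0.12],-1],[[-0.04,0.12,-0.12],-2]]' 0.05; python3 - <<'E'
from h import *
stands(540,670,120,265,80,112,'p3.png',(310,120,460,270))
stands(430,470,170,230,110,150)
go(449,200,180,0);print(observe()['q'].round(2))
E
```

```text
time_s: 19.98
position: [572.7, 166.5, 68.5]
tcp_rot: [3.142, -0.0, -1.565]
wrist_force: [0.6, -0.1, -0.3]
width: 40.9
gripper_force: 0.0
time_s: 20.6
position: [452.8, 205.5, 188.6]
tcp_rot: [-3.141, 0.0, -1.212]
wrist_force: [-0.4, 1.8, -0.8]
width: 49.9
gripper_force: 0.0
scene [352 213   7  11  62] [573.5 164.4 100.4] [571.9 166.2] [14.8 17.8]
scene [385 218   7  11  64] [632.9 224.5  99.4] [631.3 226.8] [14.  18.5]
top [201 140   7   8  40] [630.2 226.  101.6] [631.1 227.4] [15.2 17.9]
top [223 161   6   8  33] [570.4 166.6 101.4] [571. 167.] [13.3 17.7]
scene [334 167   8  14  78] [451.7 197.1 134.9] [449.  201.1] [15.3 20.8]
pos [453.1 205.9 189.2] yaw -69.5 shift [0.0041 0.006  0.0092] turn -6.95 F [ 0.7 -0.3 -0.3] w 49.9 g 0.0 t 20.8
[ 0.82  0.09 -0.43  0.   -1.05 -0.47]
```

View pics/p3.png

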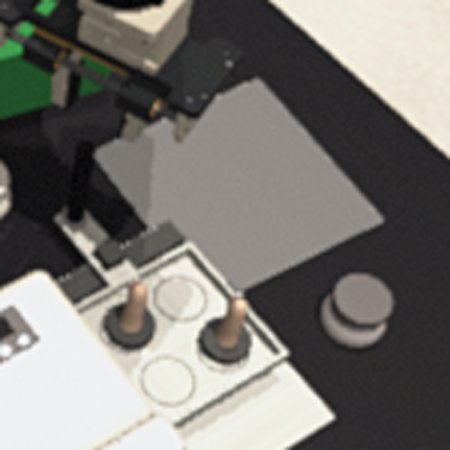

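Both stands are upright on diagonal rings (crop (130,325), (225,340)). The post is at about (449,201); I turn the gripper to close along the rail.

```bash
python3 -m pendant '[[[0.004,0.006,0.0],-1],[[0.004,0.006,0],-2],[[0.004,0.006,0],-3],[[0.004,0.006,0],-4],[[0.004,0.006,0],-5]]' 0.06 >/dev/null;  python3 -m pendant '[[[0,0,0.0],-1],[[0,0,0],-1.8],[[0,0,0],-1.8]]'; python3 - <<'E'
from h import *
go(450,201,105,-2)
n='scene';p,d=snap(n);W=world(n,d)
for n in('scene','top'):
    z=np.load(f'/tmp/{n}.npz');p,d=z['p'],z['d'];W=world(n,d);X,Y,Z=W[...,0],W[...,1],W[...,2]
    # base plate far edge: white low pixels, extreme x per y-bin
    m=(p.min(-1)>150)&(Z<14)&(Z>1)&(X>480)&(X<740)&(Y<-60)&(Y>-160) if 0 else (p.min(-1)>150)&(Z<14)&(Z>1)&(X>560)&(X<740)&(Y<280)&(Y>-180)
    xs=[];ys=[]
    for b in np.arange(-140,250,8):
        k=m&(Y>b)&(Y<b+8)
        if k.sum()>5: ys.append(b+4);xs.append(np.percentile(X[k],98))
    print(n,np.round(xs));
    f=np.polyfit(ys,xs,1);print(f)
E
```

```text
time_s: 21.8
position: [450.4, 199.2, 188.3]
tcp_rot: [3.141, 0.0, -0.032]
wrist_force: [0.7, -0.5, -0.2]
width: 59.9
gripper_force: 0.0
pos [450.4 199.2 188.3] yaw -1.8 shift [-0.0004 -0.0018  0.0833] turn 0.02 F [ 0.7 -0.5 -0.2] w 59.9 g 0.0 t 21.8
scene [716. 717. 717. 717. 717. 718. 719. 719. 719. 720. 721. 722. 722. 723.
 722. 723. 723. 723. 725. 725. 725. 725. 725. 725. 727. 727. 726. 728.
 727. 728. 728. 729. 729. 729. 730. 730. 729. 730. 730. 731. 731. 731.
 732. 732. 732. 733. 733. 733.]
[4.37676677e-02 7.22981786e+02]
top [717. 718. 716. 716. 717. 719. 721. 721. 718. 729. 724. 728. 729. 730.
 730. 730. 730. 730. 731. 730. 734. 733. 733. 733. 734. 733. 733. 731.
 735.]
[4.67673525e-02 7.23006845e+02]
```

```bash
python3 -m pendant '[[[0,-0.002,0.04],0.07],[[0,-0.002,0.08],0.07],[[0,-0.002,0.083],0.07],[[0,-0.002,0.083],0.07]]'; python3 -m pendant '[[[0,0,0],0],[[0,0,0],0],[[0,0,0],0],[[0,0,0],0],[[0,0,0],0]]' 0.005; python3 - <<'E'
from h import *
go(450,201,105,-2.5)
snap('scene','g1.png',(300,100,430,220),4)
E
```

```text
time_s: 22.35
position: [450.4, 201.7, 106.4]
tcp_rot: [3.141, -0.001, -0.042]
wrist_force: [-0.6, 0.7, 0.3]
width: 59.8
gripper_force: 0.0
time_s: 22.98
position: [449.6, 201.3, 105.7]
tcp_rot: [3.141, 0.0, -0.041]
wrist_force: [0.3, -0.7, 1.3]
width: 17.4
gripper_force: 30.0
pos [449.6 201.3 105.7] yaw -2.3 shift [0.0004 0.0002 0.0007] turn 0.02 F [ 0.3 -0.7  1.3] w 17.4 g 30.0 t 23.0
```

View pics/g1.png

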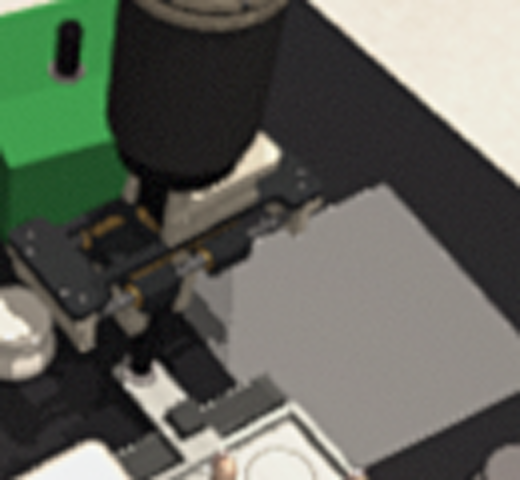

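Post pinched. I push gently along the rail, 180 mm.

```bash
python3 -m pendant '[[[0,0.004,0],0],[[0,0.01,0],0],[[0,0.018,0],0],[[0,0.027,0],0],[[0,0.037,0],0]]'; python3 -m pendant '[[[0,0.01,0],0],[[0,0.02,0],0],[[0,0.03,0],0],[[0,0.04,0],0],[[0,0.05,0],0]]'; python3 -m pendant '[[[0,0.01,0],0],[[0,0.02,0],0],[[0,0.03,0],0],[[0,0.04,0],0],[[0,0.05,0],0]]';  python3 -m pendant '[[[0,0.01,0],0],[[0,0.02,0],0],[[0,0.03,0],0],[[0,0.036,0],0],[[0,0.04,0],0]]'; python3 -m pendant '[[[0,0.002,0],0],[[0,0.003,0],0],[[0,0.003,0],0],[[0,0.003,0],0]]'; python3 - <<'E'
from h import *
s=observe();p=s['position'];print(np.hypot(*(p-[449.6,201.3,0])[:2]))
go(449.6-7.8,201.3-179.8,105.7,-2.5)
E
```

```text
time_s: 23.65
position: [448.1, 163.9, 105.7]
tcp_rot: [-3.141, -0.0, -0.041]
wrist_force: [-1.8, 2.1, 3.3]
width: 17.4
gripper_force: 30.0
time_s: 24.28
position: [446.0, 113.8, 105.7]
tcp_rot: [-3.142, -0.0, -0.041]
wrist_force: [-3.3, 1.8, 5.4]
width: 17.6
gripper_force: 30.0
time_s: 24.9
position: [443.9, 63.8, 105.6]
tcp_rot: [3.142, -0.0, -0.041]
wrist_force: [-1.7, 2.0, 4.7]
width: 17.3
gripper_force: 30.0
time_s: 25.52
position: [442.3, 23.9, 105.7]
tcp_rot: [3.141, -0.0, -0.041]
wrist_force: [-2.5, 0.1, 4.8]
width: 17.5
gripper_force: 30.0
time_s: 26.02
position: [442.2, 21.1, 105.6]
tcp_rot: [3.141, 0.0, -0.041]
wrist_force: [-1.6, -0.8, 5.9]
width: 17.2
gripper_force: 30.0
180.38168757325806
pos [442.2  21.1 105.6] yaw -2.3 shift [-0.0004 -0.0004 -0.0001] turn 0.02 F [-1.6 -0.8  5.9] w 17.2 g 30.0 t 26.0
```

At the lamp stop. I release so it self-centres, and wait 10+ s with a look.

```bash
W='python3 -m pendant'
python3 -m pendant '[[[0,0,0],0],[[0,0,0],0],[[0,0,0],0],[[0,0,0],0],[[0,0,0],0]]' 0.05
python3 - <<'E'
from h import *
snap('scene','l1.png',(220,100,480,295),3)
E
for i in 1 2 3 4 5 6 7 8; do python3 -m pendant '[[[0,0,0],0],[[0,0,0],0],[[0,0,0],0],[[0,0,0],0],[[0,0,0],0]]' >/dev/null; done; python3 - <<'E'
from h import *
stands(420,460,0,50,115,150)
go(442,21,105,-2.5)
E
```

```text
time_s: 26.65
position: [442.2, 21.6, 105.5]
tcp_rot: [3.142, 0.0, -0.041]
wrist_force: [0.1, -0.3, 0.0]
width: 49.7
gripper_force: 0.0
scene [277 197   6   4  15] [437.6  20.1 146.5] [436.7  20.8] [14.6  8.1]
scene [288 197   5   8  23] [451.1  47.  126.9] [444.7  48.1] [ 4.  17.4]
scene [279 202   5   7  27] [448.3  17.4 128.6] [448.4  18.3] [11.5  4.7]
pos [442.3  21.6 105.6] yaw -2.3 shift [-0.0002  0.0006  0.0006] turn 0.02 F [0.3 0.3 0.2] w 49.9 g 0.0 t 31.8
```

View pics/l1.png

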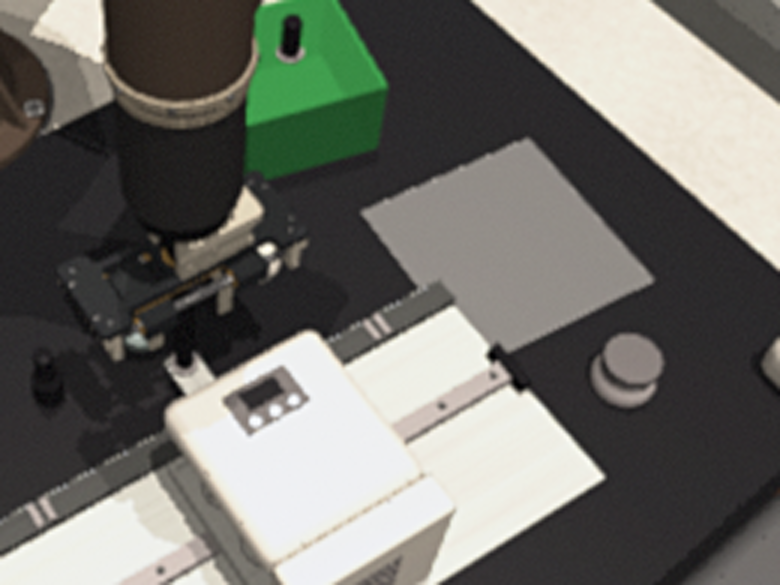

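The carrier is under the lamp and the post free in the open fingers. I wait on to about 38 s.

```bash
python3 -m pendant '[[[0,0,0],0],[[0,0,0],0],[[0,0,0],0],[[0,0,0],0],[[0,0,0],0]]' >/dev/null
python3 -m pendant '[[[0,0,0],0],[[0,0,0],0],[[0,0,0],0],[[0,0,0],0],[[0,0,0],0]]' >/dev/null
python3 -m pendant '[[[0,0,0],0],[[0,0,0],0],[[0,0,0],0],[[0,0,0],0],[[0,0,0],0]]' >/dev/null
python3 -m pendant '[[[0,0,0],0],[[0,0,0],0],[[0,0,0],0],[[0,0,0],0],[[0,0,0],0]]' >/dev/null
python3 -m pendant '[[[0,0,0],0],[[0,0,0],0],[[0,0,0],0],[[0,0,0],0],[[0,0,0],0]]' >/dev/null
python3 -m pendant '[[[0,0,0],0],[[0,0,0],0],[[0,0,0],0],[[0,0,0],0],[[0,0,0],0]]' >/dev/null
python3 -m pendant '[[[0,0,0],0],[[0,0,0],0],[[0,0,0],0],[[0,0,0],0],[[0,0,0],0]]' >/dev/null
python3 -m pendant '[[[0,0,0],0],[[0,0,0],0],[[0,0,0],0],[[0,0,0],0],[[0,0,0],0]]' >/dev/null
python3 -m pendant '[[[0,0,0],0],[[0,0,0],0],[[0,0,0],0],[[0,0,0],0],[[0,0,0],0]]' >/dev/null
python3 -m pendant '[[[0,0,0],0],[[0,0,0],0],[[0,0,0],0],[[0,0,0],0],[[0,0,0],0]]' >/dev/null
python3 -m pendant '[[[0,0,0],0],[[0,0,0],0],[[0,0,0],0],[[0,0,0],0],[[0,0,0],0]]'
python3 -m pendant '[[[0,0,0],0],[[0,0,0],0],[[0,0,0],0],[[0,0,0],0],[[0,0,0],0]]' 0.005
```

```text
time_s: 38.67
position: [442.2, 21.6, 105.6]
tcp_rot: [3.142, 0.0, -0.041]
wrist_force: [-0.0, -0.1, 0.7]
width: 50.2
gripper_force: 0.0
time_s: 39.3
position: [442.2, 21.5, 105.5]
tcp_rot: [3.141, 0.0, -0.041]
wrist_force: [0.2, -0.4, 0.1]
width: 17.4
gripper_force: 30.0
```

```bash
python3 -m pendant '[[[0,0.004,0],0],[[0,0.01,0],0],[[0,0.018,0],0],[[0,0.027,0],0],[[0,0.037,0],0]]' >/dev/null; python3 -m pendant '[[[0,0.01,0],0],[[0,0.02,0],0],[[0,0.03,0],0],[[0,0.04,0],0],[[0,0.05,0],0]]'; python3 -m pendant '[[[0,0.01,0],0],[[0,0.02,0],0],[[0,0.03,0],0],[[0,0.04,0],0],[[0,0.05,0],0]]' >/dev/null;  python3 -m pendant '[[[0,0.01,0],0],[[0,0.02,0],0],[[0,0.03,0],0],[[0,0.036,0],0],[[0,0.04,0],0]]'; python3 -m pendant '[[[0,0.002,0],0],[[0,0.003,0],0],[[0,0.003,0],0],[[0,0.003,0],0]]'; python3 - <<'E'
from h import *
go(449.6-15.7,201.3-359.7,105.7,-2.5)
E
```

```text
time_s: 40.55
position: [438.6, -66.0, 105.6]
tcp_rot: [3.142, 0.0, -0.041]
wrist_force: [-0.0, 1.5, -0.3]
width: 17.6
gripper_force: 30.0
time_s: 41.8
position: [434.9, -155.8, 105.6]
tcp_rot: [3.141, 0.0, -0.041]
wrist_force: [-1.9, -0.2, 0.6]
width: 17.3
gripper_force: 30.0
time_s: 42.3
position: [434.8, -158.3, 105.6]
tcp_rot: [3.141, 0.0, -0.041]
wrist_force: [-0.2, -3.3, -0.8]
width: 17.3
gripper_force: 30.0
pos [ 434.8 -158.3  105.6] yaw -2.3 shift [-0.0009  0.0001 -0.0001] turn 0.02 F [-0.2 -3.3 -0.8] w 17.3 g 30.0 t 42.3
```

```bash
python3 -m pendant '[[[0,0,0],0],[[0,0,0],0],[[0,0,0],0],[[0,0,0],0]]' 0.05; python3 -m pendant '[[[0,0,-0.03],0],[[0,0,-0.08],0],[[0,0,-0.13],0],[[-0.01,-0.05,-0.18],0.5],[[-0.01,-0.1,-0.18],1]]' 0.06; python3 - <<'E'
from h import *
stands(540,670,-240,-90,80,112,'o1.png',(90,180,350,375))
stands(420,450,-175,-140,115,150)
for n in('scene','top'):
    p,d=snap(n);W=world(n,d);X,Y,Z=W[...,0],W[...,1],W[...,2];h=cv2.cvtColor(p,cv2.COLOR_RGB2HSV)
    m=(h[...,0]>10)&(h[...,0]<30)&(h[...,1]>110)&(Y<-250)&(Y>-520)&(X>300)&(X<700)&(Z>88)&(Z<105)
    q=W[m];print(n,len(q),cv2.minAreaRect(q[:,:2].astype('float32')))
go(499,-375.5,190,-85)
E
```

```text
time_s: 42.8
position: [435.0, -158.1, 105.6]
tcp_rot: [-3.142, -0.0, -0.041]
wrist_force: [-1.2, 0.3, -0.6]
width: 48.7
gripper_force: 0.0
time_s: 43.42
position: [430.1, -57.4, 289.0]
tcp_rot: [-3.139, -0.006, -0.221]
wrist_force: [1.3, 0.1, -0.4]
width: 60.0
gripper_force: 0.0
scene [230 281   8  12  64] [ 559.8 -192.3  101.9] [ 556.3 -191. ] [15.1 18.2]
scene [266 287   7  12  66] [ 619.3 -132.1  100.8] [ 616.5 -130.7] [14.7 19.9]
top [329 144   6   8  35] [ 615.3 -129.4  101.7] [ 616.9 -130.3] [15.  16.7]
top [352 166   6   7  24] [ 557.3 -193.4  103.5] [ 557.3 -192.8] [15.9 11.5]
scene [214 229   9  13  76] [ 437.9 -159.7  143.1] [ 434.3 -158.9] [15.9 16.5]
scene 4169 ((520.1248168945312, -388.1637268066406), (152.61578369140625, 148.83287048339844), 7.123627662658691)
top 2765 ((522.683349609375, -389.6663818359375), (150.658935546875, 152.60797119140625), 6.954451084136963)
pos [428.8 -58.2 285.2] yaw -12.3 shift [0.1362 0.295  0.0952] turn 7.27 F [ 0.6 -0.  -0.2] w 60.0 g 0.0 t 43.7
```

View pics/o1.png

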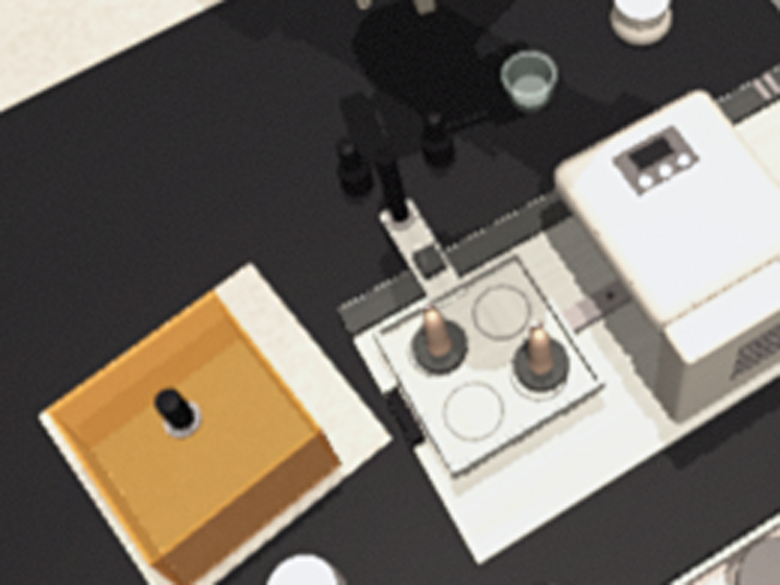

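Carrier at the last stop with both stands upright (crop (438,345), (540,360)). The cover has been knocked to about (521.5,-389); its knob is at crop (178,410). I go there.

```bash
python3 -m pendant '[[[0.03,0.055,0.0],1],[[0.06,0.11,0],2],[[0.09,0.165,0],3],[[0.12,0.22,0],4],[[0.14,0.27,0],5]]' 0.06 >/dev/null;  python3 -m pendant '[[[0,0,0.0],1],[[0,0,0],1.7],[[0,0,0],1.7]]'; python3 - <<'E'
from h import *
go(521.5,-389,150,-79)
E
```

```text
time_s: 44.72
position: [506.9, -353.2, 284.5]
tcp_rot: [3.14, 0.001, -1.386]
wrist_force: [-0.4, 0.7, 0.1]
width: 59.9
gripper_force: 0.0
pos [ 506.9 -353.2  284.5] yaw -79.4 shift [ 0.0379 -0.0077  0.1345] turn -0.04 F [-0.4  0.7  0.1] w 59.9 g 0.0 t 44.7
```

```bash
python3 -m pendant '[[[0.038,-0.008,0.04],0],[[0.038,-0.008,0.09],0],[[0.038,-0.008,0.12],0],[[0.038,-0.008,0.125],0],[[0.038,-0.008,0.125],0]]' ; python3 - <<'E'
from h import *
stands(480,560,-430,-350,112,150)
go(521.5,-389,108.5,-79)
E
```

```text
time_s: 45.35
position: [523.1, -388.1, 161.4]
tcp_rot: [-3.141, -0.001, -1.384]
wrist_force: [0.8, 0.1, 1.3]
width: 59.8
gripper_force: 0.0
top [424 175   7   8  40] [ 519.9 -382.7  136.9] [ 521.  -383.1] [18.2  9.3]
pos [ 523.7 -388.   162.4] yaw -79.3 shift [0.0005 0.0024 0.0539] turn -0.03 F [-0.1  0.8  0.6] w 60.0 g 0.0 t 45.5
```

```bash
python3 -m pendant '[[[0,0.001,0.025],0],[[0,0.001,0.05],0],[[0,0.001,0.054],0],[[0,0.001,0.054],0]]' && python3 -m pendant '[[[0,0,0],0],[[0,0,0],0],[[0,0,0],0],[[0,0,0],0],[[0,0,0],0]]' 0.01;  python3 -m pendant '[[[0,0,-0.01],0],[[0,0,-0.03],0],[[0,0,-0.07],0],[[0,0,-0.12],0],[[0,0,-0.18],0]]'; python3 - <<'E'
from h import *
go(493,376,290)
E
```

```text
time_s: 45.95
position: [522.6, -388.0, 107.9]
tcp_rot: [-3.14, -0.001, -1.384]
wrist_force: [0.7, -0.5, 0.7]
width: 60.0
gripper_force: 0.0
time_s: 46.58
position: [521.8, -387.7, 106.6]
tcp_rot: [3.141, 0.0, -1.385]
wrist_force: [-0.7, -0.1, 0.9]
width: 19.4
gripper_force: 30.0
time_s: 47.2
position: [521.0, -387.0, 287.1]
tcp_rot: [3.139, 0.002, -1.385]
wrist_force: [1.1, -1.0, -3.8]
width: 19.7
gripper_force: 30.0
pos [ 521.  -387.   287.1] yaw -79.4 shift [-0.7551 -0.1134 -0.0029] turn 1.06 F [ 1.1 -1.  -3.8] w 19.7 g 30.0 t 47.2
```

```bash
python3 -m pendant '[[[-0.03,-0.004,-0.005],0],[[-0.08,-0.012,-0.005],0],[[-0.13,-0.02,-0.005],0],[[-0.185,-0.028,-0.005],0],[[-0.24,-0.036,-0.005],0]]' >/dev/null;  python3 -m pendant '[[[-0.055,-0.008,0],0],[[-0.11,-0.016,0],0],[[-0.165,-0.025,0],0],[[-0.22,-0.033,0],0],[[-0.275,-0.041,0],0]]'; python3 -m pendant '[[[-0.055,-0.01,0],0.3],[[-0.11,-0.02,0],0.6],[[-0.165,-0.027,0],1.06],[[-0.21,-0.034,0],1.06],[[-0.23,-0.036,0],1.06]]'>/dev/null; python3 - <<'E'
from h import *
go(493,376,130)
E
```

```text
time_s: 48.45
position: [501.5, 134.4, 291.9]
tcp_rot: [3.142, 0.0, -1.385]
wrist_force: [1.5, 0.0, -4.3]
width: 19.2
gripper_force: 30.0
pos [494.4 367.5 290.9] yaw -89.8 shift [-0.0085  0.0014  0.1609] turn 0.02 F [ 0.4 -0.7 -4.1] w 19.5 g 30.0 t 49.1
```

```bash
python3 -m pendant '[[[-0.008,0.001,0.05],0],[[-0.008,0.001,0.1],0],[[-0.008,0.001,0.14],0],[[-0.008,0.001,0.165],0],[[-0.008,0.001,0.165],0]]' ; python3 -m pendant '[[[0,0,0.006],0],[[0,0,0.012],0],[[0,0,0.014],0],[[0,0,0.014],0]]'; python3 - <<'E'
from h import *
go(493,376,107)
E
```

```text
time_s: 49.7
position: [493.2, 371.7, 124.6]
tcp_rot: [3.138, -0.004, -1.571]
wrist_force: [0.2, 0.1, -3.8]
width: 19.7
gripper_force: 30.0
time_s: 50.2
position: [494.3, 373.5, 112.8]
tcp_rot: [-3.141, 0.0, -1.57]
wrist_force: [-0.4, 0.3, -4.2]
width: 19.3
gripper_force: 30.0
pos [494.3 373.5 112.8] yaw -89.9 shift [-0.0025  0.0013  0.0058] turn 0.01 F [-0.4  0.3 -4.2] w 19.3 g 30.0 t 50.2
```

```bash
python3 -m pendant '[[[-0.002,0.001,0.002],0],[[-0.002,0.001,0.004],0],[[-0.002,0.001,0.006],0],[[-0.002,0.001,0.007],0],[[-0.002,0.001,0.007],0]]' ; python3 - <<'E'
from h import *
go(493,376,106.5)
E
```

```text
time_s: 50.82
position: [493.2, 375.5, 106.6]
tcp_rot: [-3.141, 0.0, -1.569]
wrist_force: [-4.6, -2.7, 5.5]
width: 19.5
gripper_force: 30.0
pos [493.2 375.5 106.6] yaw -89.9 shift [-0.0005  0.0002  0.0001] turn 0.01 F [-4.6 -2.7  5.5] w 19.5 g 30.0 t 50.8
```

Seated with contact; I release, rise, and check.

```bash
python3 -m pendant '[[[0,0,0],0],[[0,0,0],0],[[0,0,0],0]]' 0.06 ; python3 -m pendant '[[[0,0,-0.03],0],[[0,0,-0.08],0],[[0,0,-0.13],0],[[0,0.03,-0.17],0],[[0,0.06,-0.17],0]]';python3 -m pendant '[[[0,0,0],0],[[0,0,0],0],[[0,0,0],0],[[0,0,0],0],[[0,0,0],0]]';python3 - <<'E'
from h import *
snap('scene','f.png',scale=1.4)
stands(540,670,-240,-90,80,112)
stands(420,450,-175,-140,115,150)
for n in('scene','top'):
    p,d=snap(n);W=world(n,d);X,Y,Z=W[...,0],W[...,1],W[...,2];h=cv2.cvtColor(p,cv2.COLOR_RGB2HSV)
    m=(h[...,0]>10)&(h[...,0]<30)&(h[...,1]>110)&(Y>250)&(Y<520)&(X>300)&(X<700)&(Z>88)&(Z<105)
    q=W[m];print(n,len(q),cv2.minAreaRect(q[:,:2].astype('float32')))
E
```

```text
time_s: 51.2
position: [493.4, 375.5, 105.5]
tcp_rot: [-3.141, 0.0, -1.57]
wrist_force: [0.1, 0.1, 0.4]
width: 44.2
gripper_force: 0.0
time_s: 51.82
position: [434.0, 376.5, 279.3]
tcp_rot: [-3.138, 0.005, -1.57]
wrist_force: [-1.3, 1.1, -0.1]
width: 60.0
gripper_force: 0.0
time_s: 52.45
position: [433.5, 375.2, 275.1]
tcp_rot: [3.141, -0.001, -1.57]
wrist_force: [0.3, 0.2, 0.8]
width: 60.2
gripper_force: 0.0
scene [230 281   8  12  65] [ 560.2 -192.7  101. ] [ 556.6 -191.3] [15.2 18.5]
scene [266 287   7  12  67] [ 619.5 -131.8  100.4] [ 616.6 -131.7] [14.6 18. ]
top [329 144   6   8  35] [ 616.3 -130.1  102.5] [ 617.  -129.7] [18.  13.7]
top [351 166   7   7  37] [ 555.4 -190.5  101.1] [ 555.9 -191.4] [15.8 15.4]
scene [214 229   9  12  79] [ 438.1 -159.5  141.2] [ 434.4 -158.5] [16.3 16.9]
top [341 208   8   8  39] [ 434.3 -157.5  143.8] [ 435.3 -158.4] [15.2 16.6]
scene 2274 ((491.76055908203125, 373.365966796875), (154.5595245361328, 153.60926818847656), 86.45712280273438)
top 1854 ((493.322509765625, 372.2620849609375), (150.0973663330078, 149.68386840820312), 86.31742858886719)
```

View pics/f.png

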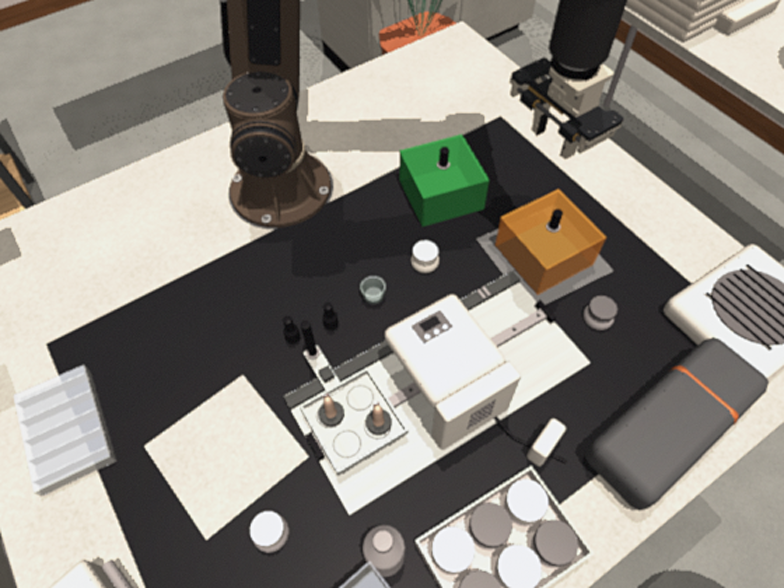

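Cover back on the mat (554,240), stands upright in the tray at the last stop (330,408) and (378,418), bystanders in place, and the robot clear.

```bash
python3 -c "from station import *; print(hand_in())"
```

```text
the job is handed in; nothing more can be done
None
```

The job is done and handed in at about 52 s: both stands cured under the lamp for over 12 s and stand upright in the carrier's tray at the last click-stop; the cover is back on its mat. For about 5 s of that wait I ran the zero-move rows in a shell loop instead of typing each call, which stretches your rule about typing rows.

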